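Start a resin cure

TASK

Start a cure on the pieces in the curing box, using only closed fingertips: push the box's lid, which stands ajar, down until it is fully shut, then press the raised end of the paddle rocker on the power supply fully down to switch it on, then press the long start key on the lamp's key pad fully home for a moment and let it spring back. Leave the round stop key alone, and do not lift or raise anything, shove the power supply or the pad along, or disturb the bottles, pots and other things standing around.

Things in the scene. Friction and masses are not known exactly. Their poses are not given: they have to be found in the camera images.
- curing_box: Fixed grey open-topped box, 150 (x) x 160 (y) x 90 mm high, with a white lid framing an amber window. Origin: centre of its underside, on the table. The lid is hinged along the far (+x) top edge (x +75, z 90 mm in this frame); its free edge is on the -x side. It turns about z by up to 0.3 rad either way.
- lid (a joint): Lid hinge, rad: 0 is fully shut, grows as the lid rises; starts at 0.30 to 0.50. A friction hinge: the lid stays where it is left, and a push of 1 to 2 N down near the free edge closes it.
- lid_press (a point): Point on the top face of the lid's white front strip, mid-width, 135 mm from the hinge line and 23 mm from the free edge. The lid is 158 mm long (from the hinge), 164 mm wide, 8 mm thick; when shut the point lies at x -60, y 0, z 98 mm of the curing_box frame, where the lid rests on the rim. z axis: normal to the lid.
- supply: Loose black power supply, about 0.8 kg, 100 (x) x 80 (y) mm, flat top 45 mm above the table, on rubber feet. Origin: centre of its underside, z up. A white paddle rocker, 64 (x) x 36 (y) mm, sits in the middle of its top.
- rocker (a joint): Rocker angle, rad: 0 is off (its -x half, in the supply frame, stands up as a ramp, outer end about 19 mm above the housing top), 0.36 is fully on (its -x half lies flat, the +x half stands up). Pivot across y in the middle, 47 mm above the table. It stays where it is left; pressing takes about 3 N at rocker_press. Starts at 0.
- rocker_press (a point): Point on the top face of the raised half of the rocker, mid-width, 23 mm from the pivot. When the rocker is fully on, it lies at x -23, y 0, z 53 mm of the supply frame.
- pad: Loose grey key pad of the lamp, about 0.7 kg, 90 (x) x 150 (y) mm, flat top 32 mm above the table, on rubber feet. Origin: centre of its underside, z up. Carries two white keys, told apart by shape: the long start key at y +38 mm and the round stop key at y -38 mm of this frame.
- start_key (a joint): Travel of the long start key, m: 0 is up, 0.006 fully down. Sprung: 1.5 N starts it, 5 N takes it fully down; it springs back when let go.
- start_top (a point): Centre of the top face of the long start key (56 mm along the pad's x, 26 mm along its y); 41 mm above the table when up.
- stop_key (a joint): Travel of the round stop key, m, sprung like the start key. Must not be pressed.
- stop_top (a point): Centre of the top face of the round stop key (28 mm across); 41 mm above the table when up.
- bottle_a: Bystander: small blue bottle with white cap, 30 mm across, 65 mm high, loose. Origin: centre of its underside.
- bottle_b: Bystander: small orange bottle with white cap, 32 mm across, 70 mm high, loose. Origin: centre of its underside.
- pot_a: Bystander: small glass pot with black cap, 36 mm across, 45 mm high, loose. Origin: centre of its underside.
- pot_b: Bystander: small copper-coloured pot with white cap, 36 mm across, 40 mm high, loose. Origin: centre of its underside.
- tub: Bystander: black pigment tub, 72 mm across, 55 mm high, loose. Origin: centre of its underside.
- vase: Bystander: white vase, up to 92 mm across, 150 mm high, loose, behind the work. Origin: centre of its underside.
- beaker: Bystander: red open cup, 68 mm across at the rim, 80 mm high, loose, behind the work. Origin: centre of its underside.
There are look-alikes about, which are no part of the job. What is shaped like the supply but orange or purple is not meant.

How it is judged (in metres and radians):
On the way, in this order (a step that is already met when the one before it is completed fails the run):
1. the lid is fully shut (value of joint lid below 0.025 rad), for 0.1 s.
2. the rocker is on (value of joint rocker above 0.3 rad), for 0.1 s.
3. the start key is fully pressed (value of joint start_key above 0.0048 m), for 0.1 s.
At the end, for the whole second after the job is handed in: The lid is shut (within 0.03 rad), the rocker is on (above 0.30 of 0.36 rad), both keys are up again (within 1 mm), and the supply and the pad are at rest (value of joint lid below 0.03 rad and value of joint rocker above 0.3 rad and value of joint each of start_key, stop_key below 0.001 m and linear speed of each of supply, pad below 0.01 m/s); the robot touches nothing.
It fails at once if out of order: power switched on before the lid is shut, or start key pressed before the power is on ((value of joint rocker above 0.15 rad and value of joint lid above 0.06 rad) or (value of joint start_key above 0.003 m and value of joint rocker below 0.25 rad)).
It fails at once if stop key pressed (value of joint stop_key above 0.002 m).
It fails at once if lid raised (value of joint lid above 0.6 rad).
It fails at once if power supply or key pad lifted, tipped or shoved more than 25 mm (height (world z) of any of supply, pad above 0.012 m or angle between any of supply, pad's own z axis and vertical above 0.15 rad or distance of any of supply, pad from where it was at the start of the episode above 0.025 m).
It fails at once if a bystander tipped, lifted or moved more than 25 mm (distance of any of bottle_a, bottle_b, pot_a, pot_b, tub, vase, beaker from where it was at the start of the episode above 0.025 m or angle between any of bottle_a, bottle_b, pot_a, pot_b, tub, vase, beaker's own z axis and vertical above 0.4 rad).
It also fails if it takes over 54 s, if anything falls off the work surface, if the arm or the gripper's body presses on something with over 40 N, if the wrist force passes 120 N, or if a joint passes its speed limit or range.

ROBOT

A 6-joint arm with a two-finger parallel gripper is mounted at the origin on the work surface. World frame = base frame: x ahead of the robot, y to its left, z up, the work surface at z = 0. Lengths are in mm, angles in rad, forces in N, time in s.
With the tool pointing down it reaches from about 350 to 975 mm from the base axis. Payload 7.1 kg.
Tool frame: the origin (TCP) lies between the finger pads; the fingertips stand 19 mm ahead of it and the grasp point (between the pads) is the TCP; z points along the fingers, y is the line along which they close (so a half turn about z gives the same grasp; the last joint's range is limited). The gripper opens to 88 mm and grips with 3 to 60 N. Pads are 20 mm wide; open, the fingers measure 115 mm over their backs; the gripper's body (75 mm by 178 mm) begins 61 mm behind the grasp point.
Start: joints at [1.243, 0.423, 1.63, -0, 1.089, -0.019], TCP at [189.915, 595.43, 241.675] pointing down, gripper open.
Joint ranges: [-3, 3], [-0.9, 2.11], [0.09, 2.58], [-1.31, 4.45], [0.11, 2.69], [-2.54, 2.54]. Speed limits (rad/s): [2.39, 2.39, 3.01, 3.14, 3.14, 3.14].

INTERFACE

Orientations are given as a rotation vector (axis times angle).
In Python, from workcell import ctrl gives the robot as it stands.
- The arm moves only by the tool arm_command, never from a script. Its argument "series" is a list of rows, each an object with "linear": the shift along the tool's x, y, z in m, a list of three; "turn": the turn about the tool's z in rad. A call has 1 to 10 rows; each row shifts and turns the commanded pose from where the row before left it, along the tool's axes as they then stand; what a row does not reach is not made up. A row lasts 1/10 s, in which the tool goes at most 50 mm and 8.59 degrees, less where a joint would pass 70% of its speed; a pose out of reach is approached as far as the arm can. A call with a gripper value outside its range is refused whole. "jaw" is the opening, from -1 (shut) to 1 (fully open), set as the call begins (left out, the last holds). The fingers move at their own pace and stop on an object; the grip force is fixed at half the most. Time passes only in rows, so rows that do not move let the fingers close. It gives the time, the measured TCP pose, the force, the opening and the grip force at its end, in the units of the state.
- ctrl.get_obs(): the state, without advancing time (a new reading comes with each control period).
- ctrl.get_image(name): name is "side" or "top" or "wrist"; returns a dict with "frame" (420x560x3 uint8, blue, green, red), "fx", "fy", "cx", "cy" (pixels), "rvec" (rotation vector, rad) and "tvec" (3), from world to camera coordinates, as OpenCV has them. Camera axes: x right, y down, z forward; pixel columns grow to the right and rows downward; lengths in mm; the calibration is good to about 2 mm. A picture is of the moment at which its call begins. There is no depth.
- ctrl.close_job(): hands the job in; it is judged then, once.
The state is a dict: "t": time; "qpos": joint angles; "qvel": joint speeds; "joint_torque": joint torques, N m; "ee_pos": TCP position; "orientation": TCP orientation; "ft_force": force on the tool from outside, world axes, zero at the start; "moment": the same for the moment, N m; "width": finger opening in mm; "grasp_force": force on a finger pad.
Only numpy, scipy, OpenCV 4.12 (cv2) and the standard library are available. Lean on these libraries where they do the work, as an engineer would, in place of code of your own. Each camera call takes 0.05 s, during which the arm holds its last target. There are 200 camera calls.

## Working session

There is one attempt and no reset: what is moved stays moved. The work goes in short steps, Python scripts to look and compute and a tool call to move; the robot and the scene stay as the last step left them, time stands still between calls to the robot, and variables do not carry over. Pictures are saved under pics/ and viewed, at most 10 in all, crops included, and the job is handed in when it is done.

Besides the shell and the picture viewer there is one more tool, called after "Request:" by a JSON object that holds its "api" and its "payload". arm_command: Moves the arm, as the interface text tells. Its arguments: {"type":"object","properties":{"series":{"type":"array"},"jaw":{"type":"number"}},"required":["series"]}

```bash
mkdir -p pics; cat > h.py <<'E'
import numpy as np, cv2, json
from workcell import ctrl
def snap(n,f):
    im=ctrl.get_image(n); cv2.imwrite(f'pics/{f}.png',im['frame'])
    json.dump({k:np.array(im[k]).tolist() for k in im if k!='frame'},open(f'pics/{f}.json','w')); return im
def ray(f,u,v,z):
    c=json.load(open(f'pics/{f}.json')); R=cv2.Rodrigues(np.array(c['rvec'],float))[0]; t=np.array(c['tvec'],float).ravel()
    d=R.T@np.array([(u-c['cx'])/c['fx'],(v-c['cy'])/c['fy'],1]); o=-R.T@t
    return o+d*(z-o[2])/d[2]
def proj(f,p):
    c=json.load(open(f'pics/{f}.json')); K=np.array([[c['fx'],0,c['cx']],[0,c['fy'],c['cy']],[0,0,1]],float)
    return cv2.projectPoints(np.array(p,float).reshape(-1,3),np.array(c['rvec'],float),np.array(c['tvec'],float),K,None)[0].reshape(-1,2)
E
python3 - <<'E'
from h import *
for n in ('top','side','wrist'): snap(n,n+'0')
a=cv2.imread('pics/top0.png');cv2.imwrite('pics/top0b.png',cv2.resize(a,(800,600),interpolation=cv2.INTER_CUBIC))
a=cv2.imread('pics/side0.png');cv2.imwrite('pics/side0b.png',cv2.resize(a,(800,600),interpolation=cv2.INTER_CUBIC))
o=ctrl.get_obs();print(o['ee_pos'],o['orientation'],o['t'],o['ft_force'])
E
```

```text
[189.79333098 595.08780951 241.0875315 ] [-4.83027427e-01 -3.10407744e+00  1.77522714e-03] 0.15 [-0.60667586 -0.02787189 -0.50016844]
```

View pics/top0b.png

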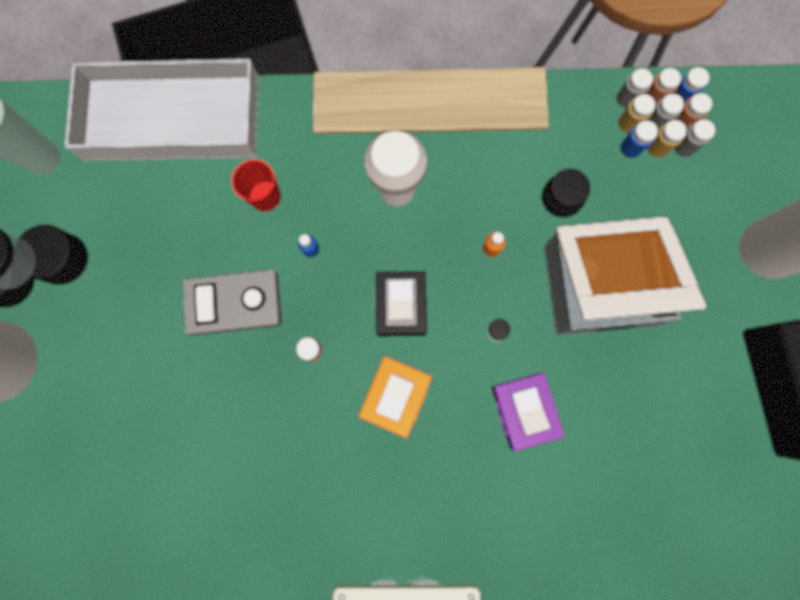

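View pics/side0b.png

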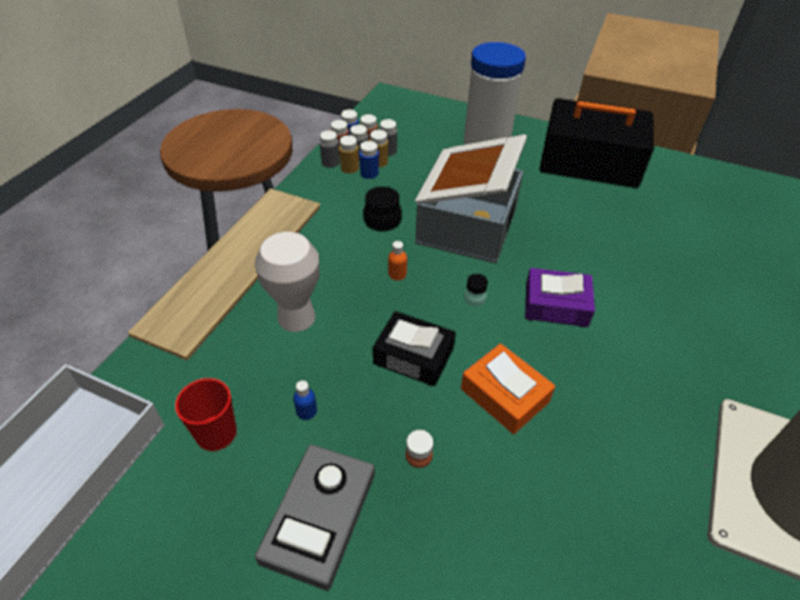

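The top view shows three supply-shaped things: black at (401,303), orange at (395,397) and purple at (528,411). The black one is meant. The pad is at (232,302), with the long start key at (205,303) and the round stop key at (253,298). The box is at about (620,280) with its lid ajar. Next is one close composite crop.

```bash
python3 - <<'E'
from h import *
t=cv2.imread('pics/top0.png');s=cv2.imread('pics/side0.png')
c=lambda im,x,y,w,h:cv2.resize(im[y:y+h,x:x+w],(400,300),interpolation=cv2.INTER_CUBIC)
# scale: 5x for 80x60, lid 120x90
m=np.vstack([np.hstack([c(t,240,180,80,60),c(s,250,210,80,60)]),np.hstack([c(t,120,180,80,60),c(t,375,145,120,90)])])
cv2.imwrite('pics/comp.png',m)
z=.7
P=lambda u,v,h:ray('top0',u*z,v*z,h).round(1)
print('supply',[P(*q,45) for q in [(377,272),(426,272),(427,334),(377,335)]])
print('pad',[P(*q,32) for q in [(183,278),(277,270),(280,326),(187,334)]], P(205,303,41),P(253,298,41))
print('by',{n:P(u,v,h) for n,u,v,h in [('pot_b',308,348,40),('pot_a',499,328,45),('ba',305,241,65),('bb',497,238,70),('tub',568,190,55)]})
print(proj('top0',[[500,0,0],[500,0,100]]), -cv2.Rodrigues(np.array(json.load(open('pics/top0.json'))['rvec']))[0].T@np.array(json.load(open('pics/top0.json'))['tvec']))
E
```

```text
supply [array([580.1,  39.7,  45. ]), array([579. , -37.1,  45. ]), array([481.8, -36.9,  45. ]), array([481.1,  40. ,  45. ])]
pad [array([577.1, 351.4,  32. ]), array([588.2, 200.4,  32. ]), array([498.1, 193.3,  32. ]), array([487.1, 340.1,  32. ])] [534.7 310.7  41. ] [541.8 235.1  41. ]
by {'pot_b': array([462.6, 147.1,  40. ]), 'pot_a': array([ 489.8, -147.5,   45. ]), 'ba': array([626.5, 150.3,  65. ]), 'bb': array([ 625.6, -145.8,   70. ]), 'tub': array([ 706. , -262.8,   55. ])}
[[282.16305231 227.9982755 ]
 [281.75783378 222.64631822]] [396.99178359  -6.62132272 925.13533961]
```

View pics/comp.png

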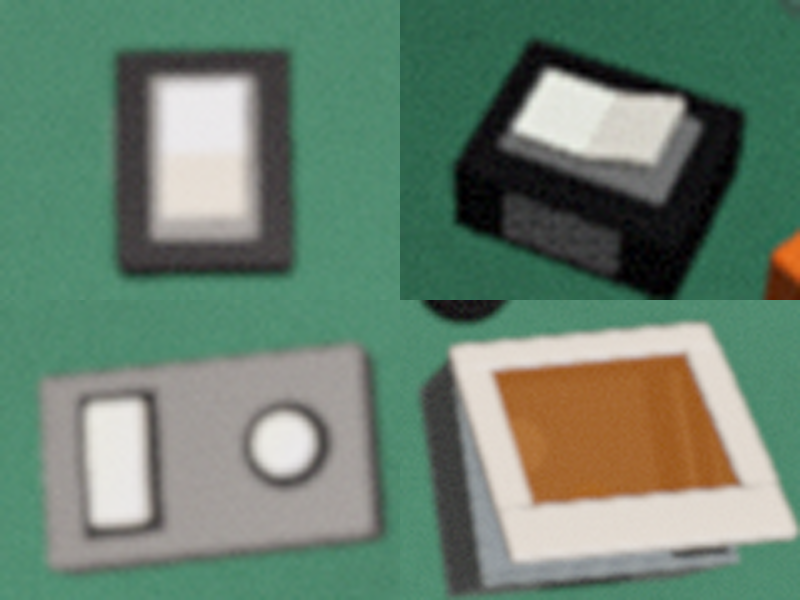

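The close crop confirms the choice: the black supply has its raised rocker half towards the robot (-x), and the pad has the long key at +y. I'll fit the box pose and lid angle from the corners in the top view.

```bash
python3 - <<'E'
from h import *
from scipy.optimize import least_squares
px=np.array([[390.6,158.8],[468,151.9],[494.1,214.9],[409.5,223.6],[390.6,233.2],[400.5,230.5],[476.4,223]])
def pts(p):
    x,y,w,th=p; c,s=np.cos(th),np.sin(th)
    L=lambda d,yy,n=8:[75-d*c+n*s,yy,90+d*s+n*c]
    q=np.array([L(0,82),L(0,-82),L(158,-82),L(158,82),[-75,80,0],[-75,80,90],[-75,-80,90],L(135,0)])
    cw,sw=np.cos(w),np.sin(w)
    return np.c_[x+cw*q[:,0]-sw*q[:,1],y+sw*q[:,0]+cw*q[:,1],q[:,2]]
r=least_squares(lambda p:(proj('top0',pts(p)[:7])-px).ravel(),[580,-320,.1,.4])
print(r.x,r.fun.reshape(-1,2).round(1),pts(r.x)[-3:].round(0),pts([*r.x[:3],0])[-1])
print(proj('side0',pts(r.x)[[0,1,2,3,4]])/.7)
E
```

```text
[ 5.63893458e+02 -3.19892165e+02  8.06375392e-02  3.83099497e-01] [[-0.2 -0.5]
 [-0.3 -0.8]
 [ 0.5  0.5]
 [-0.6 -0.3]
 [-1.1  1.1]
 [ 0.1 -0.3]
 [ 1.4  0.1]] [[ 483. -246.   90.]
 [ 496. -406.   90.]
 [ 517. -324.  148.]] [ 504.08842499 -324.72517577   98.        ]
[[414.01227653 199.09863947]
 [442.22263055 147.77206885]
 [526.11071443 134.88428485]
 [505.25421441 188.97404277]
 [496.14688099 262.57723325]]
```

Request:
{"api": "arm_command", "payload": {"jaw": -1, "series": [{"linear":[0,0,0],"turn":-0.103},{"linear":[0,0,0],"turn":-0.103},{"linear":[0,0,0],"turn":-0.103},{"linear":[-0.03,-0.035,0],"turn":0},{"linear":[-0.03,-0.035,0],"turn":0},{"linear":[-0.03,-0.035,0],"turn":0},{"linear":[-0.03,-0.035,0],"turn":0},{"linear":[-0.03,-0.035,0],"turn":0},{"linear":[-0.03,-0.035,0],"turn":0},{"linear":[-0.03,-0.035,0],"turn":0}]}}

```text
t: 1.15
ee_pos: [400.8, 348.8, 241.6]
orientation: [0.001, -3.141, 0.0]
ft_force: [0.7, 1.2, -0.1]
width: 11.6
grasp_force: 0.0
```

Request:
{"api": "arm_command", "payload": {"series": [{"linear":[-0.008,-0.04,0],"turn":0},{"linear":[-0.008,-0.04,0],"turn":0},{"linear":[-0.008,-0.04,0],"turn":0},{"linear":[-0.008,-0.04,0],"turn":0},{"linear":[-0.008,-0.04,0],"turn":0},{"linear":[-0.008,-0.04,0],"turn":0},{"linear":[-0.008,-0.04,0],"turn":0},{"linear":[-0.008,-0.04,0],"turn":0},{"linear":[-0.008,-0.04,0],"turn":0},{"linear":[-0.008,-0.04,0],"turn":0}]}}

```text
t: 2.15
ee_pos: [480.0, -51.2, 241.7]
orientation: [-0.0, 3.142, 0.0]
ft_force: [0.3, 0.3, 0.8]
width: 0.8
grasp_force: 0.0
```

Request:
{"api": "arm_command", "payload": {"series": [{"linear":[-0.0035,-0.039,0],"turn":0},{"linear":[-0.0035,-0.039,0],"turn":0},{"linear":[-0.0035,-0.039,0],"turn":0},{"linear":[-0.0035,-0.039,0],"turn":0},{"linear":[-0.0035,-0.039,0],"turn":0},{"linear":[-0.0035,-0.039,0],"turn":0},{"linear":[-0.0035,-0.039,0],"turn":0},{"linear":[0,0,0],"turn":0},{"linear":[0,0,0],"turn":0}]}}

```text
t: 3.05
ee_pos: [504.1, -322.8, 241.1]
orientation: [-0.002, -3.141, -0.001]
ft_force: [-1.1, -0.4, -1.0]
width: 0.2
grasp_force: 0.0
```

```bash
python3 - <<'E'
from h import *
snap('side','s1');w=snap('wrist','w1')
m=np.hstack([cv2.imread('pics/s1.png')[60:360,180:560],w['frame'][60:360]]);cv2.imwrite('pics/c1.png',cv2.resize(m,(800,256)))
o=ctrl.get_obs();print(o['t'],o['ee_pos'],o['width'],o['ft_force'])
E
```

```text
3.15 [ 504.22638633 -321.46617367  241.31955434] 0.44644502655026735 [ 0.5528574   0.35442286 -0.35556971]
```

View pics/c1.png

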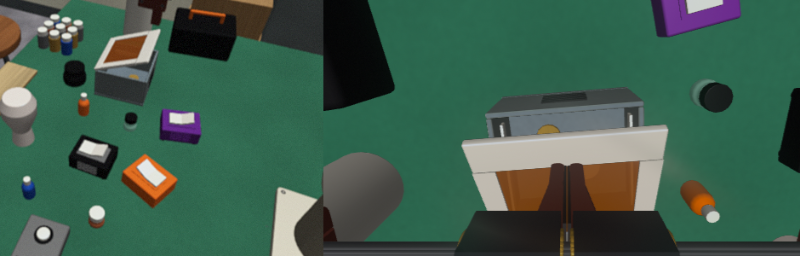

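The wrist view shows the closed fingers over the middle of the lid's front strip (about (567,165) in the composite). Next I shift 11 mm further in and descend.

Request:
{"api": "arm_command", "payload": {"series": [{"linear":[-0.011,-0.002,0.02],"turn":0},{"linear":[0,0,0.02],"turn":0},{"linear":[0,0,0.02],"turn":0},{"linear":[0,0,0.01],"turn":0},{"linear":[0,0,0.008],"turn":0},{"linear":[0,0,0.008],"turn":0},{"linear":[0,0,0.008],"turn":0},{"linear":[0,0,0.008],"turn":0},{"linear":[0,0,0.008],"turn":0},{"linear":[0,0,0.008],"turn":0}]}}

```text
t: 4.15
ee_pos: [515.6, -324.6, 123.2]
orientation: [-0.0, 3.142, -0.0]
ft_force: [-0.8, -0.6, 1.7]
width: 0.9
grasp_force: 0.6
```

Request:
{"api": "arm_command", "payload": {"series": [{"linear":[0,0,0.004],"turn":0},{"linear":[0,0,0.002],"turn":0},{"linear":[0,0,0],"turn":0}]}}

```text
t: 4.45
ee_pos: [515.6, -324.5, 117.6]
orientation: [0.0, -3.141, -0.0]
ft_force: [-0.0, 0.5, 0.3]
width: 0.4
grasp_force: 0.0
```

Request:
{"api": "arm_command", "payload": {"series": [{"linear":[0,0,0.001],"turn":0},{"linear":[0,0,0.001],"turn":0},{"linear":[0,0,0],"turn":0}]}}

```text
t: 4.75
ee_pos: [515.9, -324.6, 117.2]
orientation: [-0.0, 3.141, -0.001]
ft_force: [-4.7, 3.1, 12.2]
width: 0.5
grasp_force: 6.0
```

Request:
{"api": "arm_command", "payload": {"series": [{"linear":[0,0,0.0005],"turn":0},{"linear":[0,0,0],"turn":0},{"linear":[0,0,-0.02],"turn":0},{"linear":[0,0,-0.04],"turn":0},{"linear":[0,0.03,-0.02],"turn":0},{"linear":[0,0.045,0],"turn":0},{"linear":[0,0.045,0],"turn":0},{"linear":[0,0.045,0],"turn":0},{"linear":[0,0,0],"turn":0}]}}

```text
t: 5.65
ee_pos: [515.0, -155.2, 195.2]
orientation: [0.007, -3.141, -0.002]
ft_force: [-0.1, -0.8, 0.7]
width: 0.7
grasp_force: 0.0
```

```bash
python3 - <<'E'
from h import *
snap('side','s2');snap('top','t2')
a=cv2.imread('pics/s2.png')[70:220,230:430];b=cv2.imread('pics/t2.png')[120:270,240:520]
cv2.imwrite('pics/c2.png',np.hstack([cv2.resize(a,(400,300)),cv2.resize(b,(400,300))]))
o=ctrl.get_obs();print(o['t'],o['ee_pos'],o['ft_force'])
E
```

```text
5.75 [ 515.97162646 -158.74734442  195.50469694] [ 0.13671083 -0.50630286 -0.0409013 ]
```

View pics/c2.png

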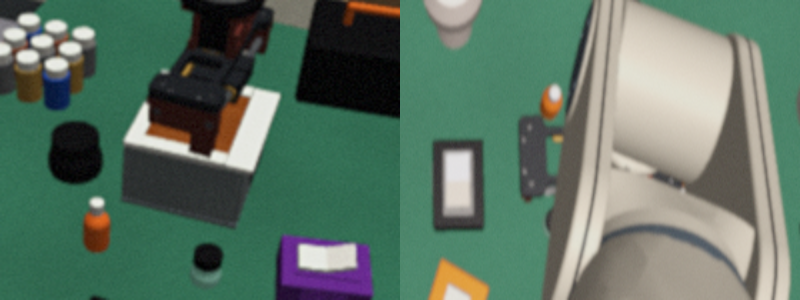

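The lid lies flat and shut in the side view, at about (200,120). Now on to the rocker.

Request:
{"api": "arm_command", "payload": {"series": [{"linear":[0.002,0.032,0],"turn":0},{"linear":[0.002,0.032,0],"turn":0},{"linear":[0.002,0.032,0],"turn":0},{"linear":[0.002,0.032,0],"turn":0},{"linear":[0,0.031,0],"turn":0},{"linear":[0,0,0.03],"turn":0},{"linear":[0,0,0.03],"turn":0},{"linear":[0,0,0.03],"turn":0},{"linear":[0,0,0.01],"turn":0},{"linear":[0,0,0],"turn":0}]}}

```text
t: 6.75
ee_pos: [507.1, -1.4, 94.0]
orientation: [-0.002, -3.139, 0.0]
ft_force: [-0.2, 0.3, 0.5]
width: 0.6
grasp_force: 0.0
```

```bash
python3 - <<'E'
from h import *
snap('side','s3');w=snap('wrist','w3')
a=cv2.imread('pics/s3.png')[185:290,240:380];b=w['frame'][150:420,100:460]
cv2.imwrite('pics/c3.png',np.hstack([cv2.resize(a,(400,300)),cv2.resize(b,(400,300))]))
o=ctrl.get_obs();print(o['t'],o['ee_pos'],o['ft_force'])
E
```

```text
6.85 [508.39403241  -1.13712684  95.87268858] [ 0.81917458 -0.11658994 -0.26422693]
```

View pics/c3.png

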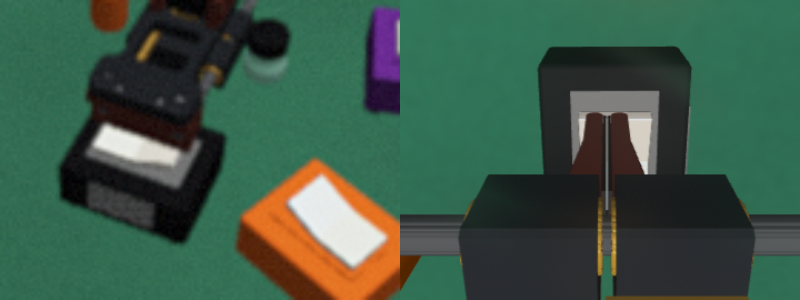

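The fingers are over the raised half of the rocker, centred to about 1-2 mm (crop (607,115)). Pressing down.

Request:
{"api": "arm_command", "payload": {"series": [{"linear":[0,0,0.006],"turn":0},{"linear":[0,0,0.004],"turn":0},{"linear":[0,0,0.003],"turn":0},{"linear":[0,0,0.003],"turn":0},{"linear":[0,0,0.003],"turn":0},{"linear":[0,0,0.002],"turn":0},{"linear":[0,0,0.002],"turn":0},{"linear":[0,0,0],"turn":0}]}}

```text
t: 7.65
ee_pos: [507.4, -0.5, 72.2]
orientation: [0.0, -3.141, -0.0]
ft_force: [-3.6, -0.3, 6.2]
width: 0.5
grasp_force: 3.0
```

Request:
{"api": "arm_command", "payload": {"series": [{"linear":[0,0,0.001],"turn":0},{"linear":[0,0,0],"turn":0}]}}

```text
t: 7.85
ee_pos: [507.4, -0.5, 71.9]
orientation: [0.0, -3.141, 0.0]
ft_force: [-6.8, 0.2, 16.1]
width: 0.5
grasp_force: 7.9
```

Request:
{"api": "arm_command", "payload": {"series": [{"linear":[0,0,-0.02],"turn":0},{"linear":[0,0,-0.035],"turn":0},{"linear":[0,0,-0.035],"turn":0},{"linear":[-0.004,0.044,0],"turn":0},{"linear":[-0.004,0.044,0],"turn":0},{"linear":[-0.004,0.044,0],"turn":0},{"linear":[-0.004,0.044,0],"turn":0},{"linear":[-0.004,0.044,0],"turn":0},{"linear":[-0.004,0.044,0],"turn":0},{"linear":[-0.003,0.047,0],"turn":0}]}}

```text
t: 8.85
ee_pos: [535.1, 312.7, 161.1]
orientation: [-0.0, 3.14, 0.001]
ft_force: [0.7, 0.9, 0.8]
width: 0.5
grasp_force: 0.0
```

Request:
{"api": "arm_command", "payload": {"series": [{"linear":[0,0,0.03],"turn":-0.09},{"linear":[0,0,0.03],"turn":0},{"linear":[0,0,0],"turn":0}]}}

```text
t: 9.15
ee_pos: [532.3, 310.0, 97.4]
orientation: [0.143, -3.133, 0.004]
ft_force: [0.3, -1.2, -0.0]
width: 0.2
grasp_force: 0.0
```

```bash
python3 - <<'E'
from h import *
snap('side','s4');snap('top','t4');w=snap('wrist','w4')
a=cv2.imread('pics/s4.png');b=cv2.imread('pics/t4.png')
r=lambda i:cv2.resize(i,(400,300))
cv2.imwrite('pics/c4.png',np.vstack([np.hstack([r(a[210:285,250:350]),r(a[270:420,150:350])]),np.hstack([r(b[180:240,240:320]),r(w['frame'])])]))
o=ctrl.get_obs();print(o['t'],o['ee_pos'],o['ft_force'])
E
```

```text
9.3 [535.26500105 310.71461754 102.00410453] [-0.11714309  0.53936367  0.30417412]
```

View pics/c4.png

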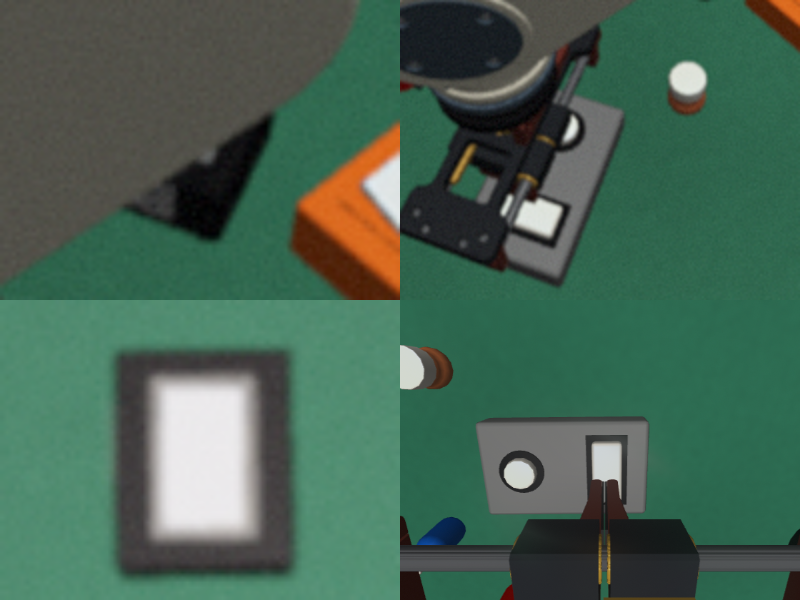

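The rocker now looks evenly white and the supply hasn't moved. The wrist view has the fingers over the long key at (605,485) and clear of the round key at (520,472). Pressing it now.

Request:
{"api": "arm_command", "payload": {"series": [{"linear":[0,0,0.018],"turn":0},{"linear":[0,0,0.016],"turn":0},{"linear":[0,0,0.006],"turn":0},{"linear":[0,0,0.003],"turn":0},{"linear":[0,0,0.002],"turn":0},{"linear":[0,0,0.002],"turn":0},{"linear":[0,0,0.001],"turn":0},{"linear":[0,0,0],"turn":0}]}}

```text
t: 10.1
ee_pos: [534.5, 310.2, 54.3]
orientation: [0.142, -3.138, 0.001]
ft_force: [-3.7, -4.0, 9.4]
width: 0.7
grasp_force: 4.9
```

Request:
{"api": "arm_command", "payload": {"series": [{"linear":[0,0,0.001],"turn":0},{"linear":[0,0,0],"turn":0},{"linear":[0,0,0],"turn":0}]}}

```text
t: 10.4
ee_pos: [534.6, 310.2, 54.1]
orientation: [-0.142, 3.138, -0.0]
ft_force: [-5.2, -5.4, 17.5]
width: 0.5
grasp_force: 8.7
```

Request:
{"api": "arm_command", "payload": {"series": [{"linear":[0,0,-0.01],"turn":0},{"linear":[0,0,-0.03],"turn":0},{"linear":[0,0,-0.04],"turn":0},{"linear":[0,0,-0.04],"turn":0},{"linear":[0.03,0.03,0],"turn":0},{"linear":[0.04,0.03,0],"turn":0},{"linear":[0.04,0.03,0],"turn":0},{"linear":[0.04,0.03,0],"turn":0},{"linear":[0.04,0.03,0],"turn":0},{"linear":[0,0,0],"turn":0}]}}

```text
t: 11.4
ee_pos: [327.5, 445.5, 172.6]
orientation: [0.15, -3.138, -0.002]
ft_force: [1.0, -0.1, -0.4]
width: 0.3
grasp_force: 0.0
```

Request:
{"api": "arm_command", "payload": {"series": [{"linear":[0.03,0.04,-0.01],"turn":0},{"linear":[0.03,0.04,-0.01],"turn":0},{"linear":[0.03,0.04,-0.01],"turn":0},{"linear":[0,0,0],"turn":0},{"linear":[0,0,0],"turn":0}]}}

```text
t: 11.9
ee_pos: [233.1, 552.6, 201.8]
orientation: [-0.145, 3.138, 0.001]
ft_force: [0.5, -0.7, -0.8]
width: 0.6
grasp_force: 0.0
```

```bash
python3 - <<'E'
from h import *
snap('side','s5');snap('top','t5')
a=cv2.imread('pics/s5.png');b=cv2.imread('pics/t5.png')
r=lambda i:cv2.resize(i,(400,300))
cv2.imwrite('pics/c5.png',np.vstack([np.hstack([r(a[210:270,250:330]),r(a)]),np.hstack([r(b[145:235,375:495]),r(b)])]))
o=ctrl.get_obs();print(o['t'],o['ee_pos'],o['ft_force'])
E
```

```text
12.0 [234.02785397 551.0174115  201.22630783] [ 1.12312222  0.05435507 -0.5032669 ]
```

View pics/c5.png

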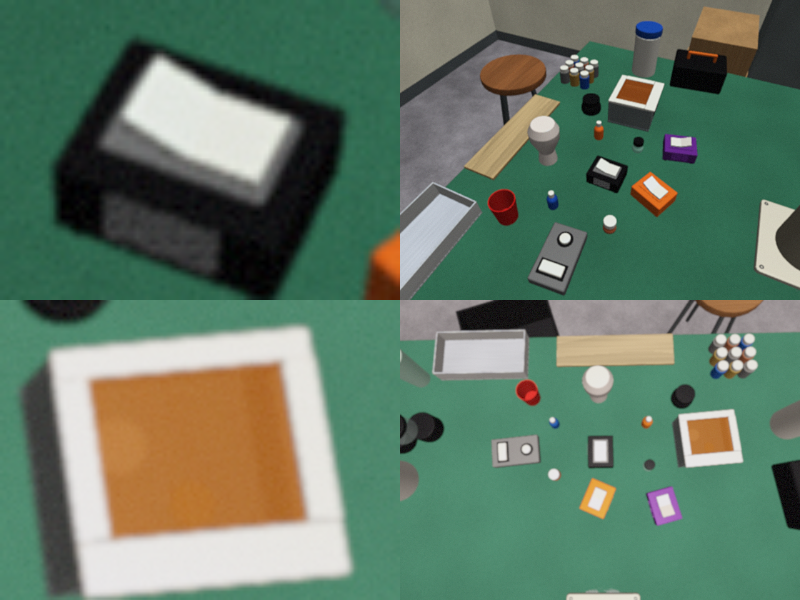

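The rocker's near half now lies flat and its far half is up, at (150,100). The lid is shut, everything else stands where it was, and the arm is clear. Handing in.

```bash
python3 -c "
from h import *
print(ctrl.close_job())"
```

```text
the job is handed in; nothing more can be done
None
```

I shut the lid, switched the rocker on, and pressed the start key to its stop (about 17 N) and released it, then handed the job in at about 12 s; the final pictures show the lid shut, the rocker on and nothing disturbed, but the hand-in returned no verdict.

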